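# Load a turned sleeve in the holding jig and hold its cover plate down on the locating pin

## Task

Push the turned wooden sleeve onto the upright spigot of the jig until it sits on the spring collar. Then put the cover plate over the locating pin, with its long side along the jig's long side, so that it drops flat onto the sleeve; press it fully down against the spring, and finish while still holding it down by its square hub. Leave the other things on the bench alone.

Things in the scene. Friction and masses are not known exactly. Their poses are not given: they have to be found in the camera images.
- jig: Holding jig, fixed to the bench: plywood board 230 x 110 x 18 mm, a steel spigot in the middle, a low toggle clamp parked at each end (blocks 95 mm from the middle, top 54 mm above the bench). Origin: centre of the board's underside, on the spigot's axis; x along the board's long side, z up. Spigot: 21 mm in diameter up to 58 mm above the bench, then a cone up to 66 mm, then the locating pin.
- pin_tip (a point): Top of the locating pin, 92 mm above the bench, on the common axis of pin and spigot. The pin is 12 mm in diameter and stands on the spigot's top (from 66 mm up); its last 5 mm taper to a 6 mm nose.
- collar (a joint): How far the spring collar (flat steel ring, 52 mm across, round the spigot's foot) is pressed down, in m: 0 is up, its top then 32 mm above the bench; 0.008 is fully down on its stop. The spring pushes up with 6 N when up (more than sleeve and cover weigh) and 14 N when fully down; it springs back when let go.
- sleeve: Turned wooden sleeve (tube), standing on the bench: 40 mm outside diameter, 24 mm bore right through, 46 mm high, about 60 g. Origin: centre of its lower end, z up along its axis. On the raised collar its lower end is 32 mm and its top 78 mm above the bench, and the pin stands 14 mm out of it.
- cover: Cover plate, lying flat on the bench: aluminium plate 110 x 60 x 12 mm with a dark wooden square hub 34 x 34 mm (sides parallel to the plate's), its top 46 mm above the underside; 220 g. Under its middle is a blind socket for the pin, 15 mm wide, 26 mm deep, 2 mm chamfer. Origin: centre of the underside; x along the long side, z up. Underside on the sleeve: 78 mm up, 70 when fully down.
- mallet: Bystander: hammer, 260 mm, lying on the bench.
- driver: Bystander: screwdriver lying on the bench.
- glue: Bystander: white glue bottle, 60 mm in diameter and 150 mm high, standing.
- offcut: Bystander: wooden offcut, 120 x 60 x 30 mm, lying on the bench.
Things that resemble listed ones, but are neither listed nor needed, are in the scene too. What is shaped like the cover but green or turquoise is not meant.

How it is judged (in metres and radians):
On the way, in this order (a step that is already met when the one before it is completed fails the run):
1. the sleeve is on the spigot, sitting on the spring collar (horizontal distance between sleeve and pin_tip below 0.004 m and z of sleeve in the frame of jig below 0.035 m and angle between sleeve's own z axis and vertical below 0.1 rad), for 0.2 s.
2. the cover has dropped over the pin, flat onto the sleeve (horizontal distance between cover and pin_tip below 0.004 m and z of cover in the frame of jig below 0.082 m and angle between cover's own z axis and vertical below 0.1 rad), for 0.1 s.
At the end, for the whole second after the job is handed in: Sleeve on the spigot, cover on the pin and flat on the sleeve (3 mm), both within 4 mm of the axis and 0.1 rad of upright; long sides within 0.2 rad; the gripper still holds the cover still and pressed (over 3 N on it, 5 N on the sleeve), collar over 5 mm down, sleeve foot under 29 mm (value of joint collar above 0.005 m and horizontal distance between each of sleeve, cover and pin_tip below 0.004 m and angle between each of sleeve, cover's own z axis and vertical below 0.1 rad and z of sleeve in the frame of jig below 0.029 m and z of cover in the frame of sleeve between 0.043 and 0.049 m and angle between the x axis of cover and the x axis of jig, either way round below 0.2 rad and contact force between the fingers and cover above 3 N and contact force between cover and sleeve above 5 N and linear speed of cover below 0.02 m/s); the arm keeps its last pose, push and grip.
It fails at once if a bystander is moved more than 30 mm (distance of any of mallet, driver, glue, offcut from where it was at the start of the episode above 0.03 m).
It also fails if it takes over 58 s, if anything falls off the work surface, if the arm or the gripper's body presses on something with over 40 N, if the wrist force passes 120 N, or if a joint passes its speed limit or range.

## Robot

A 6-joint arm with a two-finger parallel gripper is mounted at the origin on the work surface. World frame = base frame: x ahead of the robot, y to its left, z up, the work surface at z = 0. Lengths are in mm, angles in rad, forces in N, time in s.
With the tool pointing down it reaches from about 400 to 925 mm from the base axis. Payload 3.4 kg.
Tool frame: the origin (TCP) lies at the very end of the fingers, on their centre line; the grasp point (between the pads) lies 19 mm behind it; z points along the fingers, y is the line along which they close (so a half turn about z gives the same grasp; the last joint's range is limited). The gripper opens to 85 mm and grips with 20 to 120 N. Pads are 22 mm wide; open, the fingers measure 114 mm over their backs; the gripper's body (76 mm by 85 mm) begins 54 mm behind the grasp point. The pads swing forward as they close: fully open they stand 13 mm farther back than shut.
Start: joints at [-1.375, 0.307, 1.506, -0, 1.328, -0.073], TCP at [152.681, -554.364, 231.305] pointing down, gripper open.
Joint ranges: [-3.12, 3.12], [-1.05, 2.28], [0.14, 2.33], [-1.42, 4.57], [0.1, 2.73], [-2.68, 2.68]. Speed limits (rad/s): [2.57, 2.57, 3.14, 3.14, 3.14, 3.14].

## Interface

Orientations are given as a unit quaternion [x, y, z, w].
In Python, from station import * gives the robot as it stands. The module is installed in compiled form; this text tells all that it offers. Calls block until the motion is done:
- movep(position, orientation): joint-space move of the TCP to a pose.
- move_straight(position, rate=150, orientation=None, contact_N=None): straight line of the TCP; orientation=None keeps the orientation; rate is the mean speed in mm/s. With contact_N (N) it stops when the force on the tool has changed by that much, and returns True; else False.
- goto_joints(angles): joint-space move.
- set_gripper(opening): finger opening in mm; the grip force is fixed at half the most; returns when the fingers have stopped.
- sleep(seconds).
- ik(position, orientation): joint angles nearest the present ones, or None.
- capture(name): name is "scene" or "top" or "wrist"; returns a dict with "frame" (480x640x3 uint8, red, green, blue), "range_z" (480x640 float32, mm along the optical axis (not along the pixel's ray), 0 where there is no reading), "camera_matrix" (3x3 intrinsics, pixels), "D" ([k1, k2, p1, p2, k3] as OpenCV has them; the pictures are not rectified), "xyz" and "attitude" of the camera in the world. Camera axes: x right, y up, looking along -z (the intrinsics and any distortion apply to the point x, -y, -z); pixel columns grow to the right and rows downward; lengths in mm; the calibration is good to about 2 mm. A picture is of the moment at which its call begins.
A pose or a line that the arm cannot do raises IKError and nothing moves.
- job_done(): hands the job in; it is judged then, once.
Trained networks look in a picture, given as the dict that the camera call returned (one of the last four; its "shot" number tells which), for a name from the list of things; names that differ only in an ending like _2 or _b are one class to them, and where a whole thing is asked for, a point or a joint stands for the part that bears it (a point fixed in the world has none). Each returns a list of dicts, best first, with "conf" (0 to 1); they miss things now and then, are a little off and sometimes report something else, mostly with a low value. They report only what shows in the picture. A call takes as long as a camera call. They do not tell look-alikes from the thing itself.
- look_for(query, picture): "rect" ([left, top, right, bottom] in pixels, round what is visible of it).
- regions_of(query, picture): "pixels" (480x640 bool, what is visible of it) and "rect" ([left, top, right, bottom] in pixels, round what is visible of it).
Readings, each from a call of its own:
- read_time(): time.
- read_q(): joint angles.
- read_joint_velocities(): joint speeds.
- read_joint_torque(): joint torques, N m.
- read_ee_pos(): TCP position.
- read_ee_rot(): TCP orientation.
- read_force(): force on the tool from outside, world axes, zero at the start.
- read_moment(): the same for the moment, N m.
- read_width(): finger opening in mm.
- read_gripper_force(): force on a finger pad.
Only numpy, scipy, OpenCV 4.12 (cv2) and the standard library are available. Lean on these libraries where they do the work, as an engineer would, in place of code of your own. Each camera call takes 0.05 s, during which the arm holds its last target. There are 200 camera calls.

## Working session

There is one attempt and no reset: what is moved stays moved. The work goes in short steps, each a Python script; the robot and the scene stay as the last script left them, time stands still between calls to the robot, and variables do not carry over. Pictures are saved under pics/ and viewed, at most 10 in all, crops included, and the job is handed in when it is done.

```bash
mkdir -p pics; cat > h.py <<'E'
from station import *
import numpy as np, cv2
from scipy.spatial.transform import Rotation as R
def cloud(c):
    K=np.array(c["camera_matrix"],float);D=np.array(c["D"],float)
    v,u=np.mgrid[0:480,0:640]
    p=cv2.undistortPoints(np.stack([u,v],-1).reshape(-1,1,2).astype(float),K,D).reshape(480,640,2)
    z=c["range_z"].astype(float)
    P=np.stack([p[...,0]*z,-p[...,1]*z,-z],-1)
    W=P@R.from_quat(c["attitude"]).as_matrix().T+np.array(c["xyz"])
    W[z<=0]=np.nan
    return W
def save(c,n,crop=None,s=1):
    f=c["frame"][...,::-1]
    if crop: l,t,r,b=crop; f=f[t:b,l:r]
    cv2.imwrite("pics/"+n,cv2.resize(f,None,fx=s,fy=s,interpolation=cv2.INTER_CUBIC))
def down(yaw): # tool z down, closing axis (tool y) at angle yaw in world
    y=np.array([np.cos(yaw),np.sin(yaw),0]);z=np.array([0,0,-1.]);x=np.cross(y,z)
    return R.from_matrix(np.stack([x,y,z],1)).as_quat()
E
python3 - <<'E'
from h import *
for n in("scene","top"):
    c=capture(n);save(c,n+".png");W=cloud(c);print(n,np.round(c["xyz"]),c["attitude"])
    for q in("jig","sleeve","cover","mallet","driver","glue","offcut"):
        for d in regions_of(q,c)[:4]:
            P=W[d["pixels"]];P=P[~np.isnan(P[:,0])]
            print(q,round(d["conf"],2),np.round(d["rect"]),np.round(np.median(P,0)) if len(P) else None,np.round(np.percentile(P[:,2],95)) if len(P) else None)
print(read_time(),read_ee_rot())
E
```

```text
scene [1257. -755.  776.] [0.43555877 0.16611362 0.30554496 0.83026327]
jig 0.74 [269. 221. 368. 292.] [579.   9.  17.] 52.0
sleeve 0.61 [192. 306. 213. 337.] [ 549. -318.   31.] 47.0
cover 0.95 [380. 196. 430. 222.] [612. 348.  12.] 46.0
cover 0.62 [340. 203. 387. 234.] [560. 218.  12.] 45.0
cover 0.59 [299. 188. 342. 211.] [403. 218.  12.] 45.0
cover 0.56 [240. 209. 281. 237.] [367.  21.  11.] 45.0
mallet 0.93 [372. 234. 455. 297.] [768. 155.  21.] 26.0
driver 0.81 [ 83. 336. 150. 378.] [ 455. -503.   21.] 26.0
glue 0.87 [337. 274. 368. 343.] [ 796. -135.   80.] 148.0
offcut 0.62 [370. 166. 412. 196.] [497. 450.  27.] 31.0
top [ 400.   -3. 1362.] [ 0.0542414  -0.04390313 -0.70406278  0.70670078]
jig 0.83 [284. 208. 338. 302.] [569.  26.  19.] 52.0
jig 0.72 [219. 242. 243. 283.] [547. 232.  13.] 47.0
jig 0.36 [507. 248. 532. 328.] [ 445. -496.   21.] 28.0
sleeve 0.5 [435. 258. 453. 275.] [ 538. -307.   44.] 49.0
cover 0.84 [281. 317. 328. 361.] [359.  32.  13.] 47.0
cover 0.8 [159. 225. 204. 259.] [600. 355.  13.] 48.0
cover 0.78 [214. 242. 242. 286.] [546. 233.  13.] 47.0
cover 0.7 [211. 301. 245. 348.] [395. 231.  12.] 48.0
mallet 0.91 [215. 161. 313. 194.] [760. 172.  23.] 29.0
driver 0.63 [510. 249. 531. 329.] [ 446. -495.   21.] 28.0
glue 0.7 [357. 152. 381. 189.] [ 771. -111.  100.] 152.0
offcut 0.97 [118. 261. 154. 311.] [486. 468.  30.] 34.0
0.8 [ 9.90981130e-01  1.34001483e-01 -5.96655864e-06  4.02568057e-05]
```

View pictures.

```bash
python3 - <<'E'
import cv2
a=cv2.imread("pics/top.png")[140:370,110:540];cv2.imwrite("pics/topc.png",cv2.resize(a,None,fx=1.8,fy=1.8,interpolation=cv2.INTER_CUBIC))
E
```

```text
(no output)
```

View pics/topc.png

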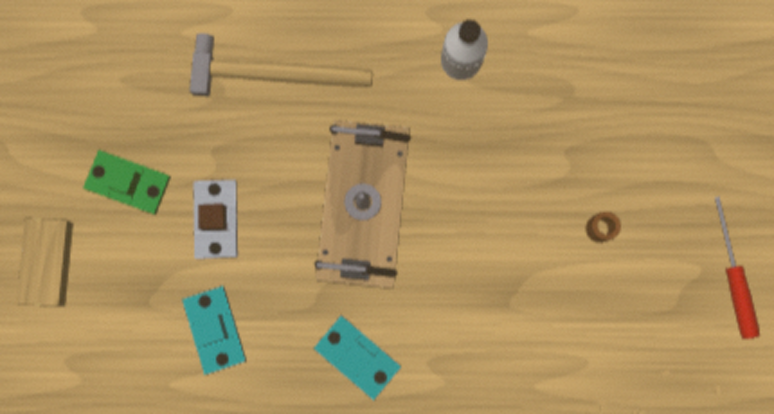

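View pics/scene.png

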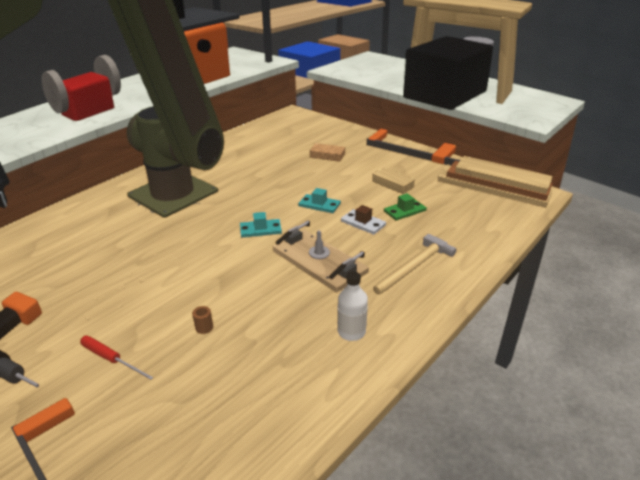

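Candidates for the cover: aluminium with dark hub at top image (229,262), green (181,242), turquoise (228,325) and (304,339). The aluminium one fits the description. The other things are clear: jig (311,255), sleeve (444,266). Next I take close looks with the wrist camera at each.

```bash
python3 - <<'E'
from h import *
import pickle
q=down(-np.pi/2); out={}
for n,p in(("jig",(572,18)),("cover",(548,231)),("sleeve",(542,-311))):
    movep([p[0]-60,p[1],300],q); sleep(.2)
    c=capture("wrist"); out[n]=(c,read_ee_pos(),read_ee_rot()); save(c,"w_%s.png"%n)
    W=cloud(c); d=regions_of(n,c)
    print(n,np.round(c["xyz"]),np.round(c["attitude"],3),read_ee_pos(),[(round(x["conf"],2),np.round(x["rect"])) for x in d],read_time())
    lo,hi={"jig":(68,100),"cover":(35,60),"sleeve":(38,60)}[n]
    m=(W[...,2]>lo)&(W[...,2]<hi)&(np.hypot(W[...,0]-p[0],W[...,1]-p[1])<60)
    P=W[m]; print(m.sum(),P.min(0),P.max(0),P.mean(0)) if m.any() else print("none")
pickle.dump(out,open("w.pkl","wb"))
cv2.imwrite("pics/w3.png",cv2.resize(np.hstack([out[n][0]["frame"][...,::-1] for n in out]),(798,200),interpolation=cv2.INTER_AREA))
E
```

```text
jig [590.  17. 443.] [ 0.108 -0.109  0.699 -0.698] [512.03038537  17.58625684 299.94262453] [(0.91, array([240.,   0., 387., 249.]))] 3.5167
176 [566.45121361  19.88490664  69.15006711] [578.11697606  30.67891134  95.12535652] [572.64486927  25.15403155  90.02721214]
cover [566. 229. 443.] [ 0.108 -0.109  0.7   -0.698] [488.43676733 229.80581452 300.07653694] [(0.95, array([435., 256., 544., 352.])), (0.89, array([277.,  72., 344., 189.])), (0.68, array([271., 226., 354., 326.])), (0.55, array([112.,  20., 240., 126.]))] 4.6833
1411 [532.35523671 218.33694294  44.34747235] [567.42070802 252.34354981  49.57368955] [550.11795725 235.25870686  46.88092487]
sleeve [ 560. -310.  443.] [-0.108  0.109 -0.698  0.699] [ 482.31769114 -310.41483264  300.04462555] [(0.67, array([296., 119., 340., 161.]))] 6.9417
954 [ 518.67791032 -329.33572071   38.45253071] [ 557.11824609 -290.3704261    49.29114106] [ 538.25120617 -309.89576505   46.53555364]
```

View pics/w3.png

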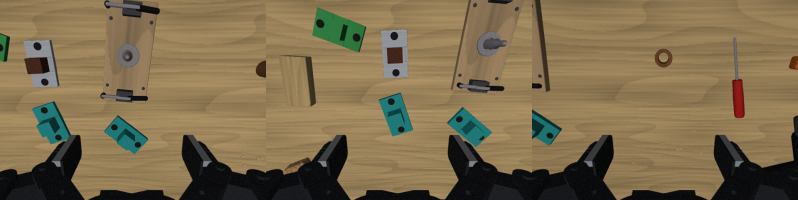

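```bash
python3 - <<'E'
from h import *
import pickle
o=pickle.load(open("w.pkl","rb"))
for n,c0,r,lo,hi in(("jig",(572.6,25),125,14,23),("cover",(550,235),66,8,17)):
    W=cloud(o[n][0]);m=(abs(W[...,2]-(lo+hi)/2)<(hi-lo)/2)&(np.hypot(W[...,0]-c0[0],W[...,1]-c0[1])<r)
    print(n,m.sum(),cv2.minAreaRect(W[m][:,:2].astype(np.float32)))
W=cloud(o["jig"][0])
for lo,hi in((85,100),(40,62),(29,36)):
    m=(W[...,2]>lo)&(W[...,2]<hi)&(np.hypot(W[...,0]-573,W[...,1]-25)<40);P=W[m];print(lo,len(P),cv2.minEnclosingCircle(P[:,:2].astype(np.float32)),np.median(P,0))
a=o["cover"][0]["frame"][50:210,230:400,::-1];b=o["jig"][0]["frame"][60:220,230:400,::-1]
cv2.imwrite("pics/cc.png",cv2.resize(np.hstack([a,b]),None,fx=2.3,fy=2.3,interpolation=cv2.INTER_CUBIC))
E
```

```text
jig 20414 ((572.4305419921875, 25.120330810546875), (110.81814575195312, 230.43911743164062), 84.40226745605469)
cover 5496 ((549.9349975585938, 235.19091796875), (110.16255187988281, 60.006103515625), 2.2491838932037354)
85 167 ((572.2711181640625, 25.387794494628906), 5.912154197692871) [572.3218179   25.4857355   90.98091824]
40 133 ((572.2364501953125, 25.188146591186523), 10.32457160949707) [574.11986011  24.62709557  60.34278207]
29 1800 ((572.56982421875, 25.37457847595215), 26.01649284362793) [573.90172277  25.24536317  32.75569797]
```

View pics/cc.png

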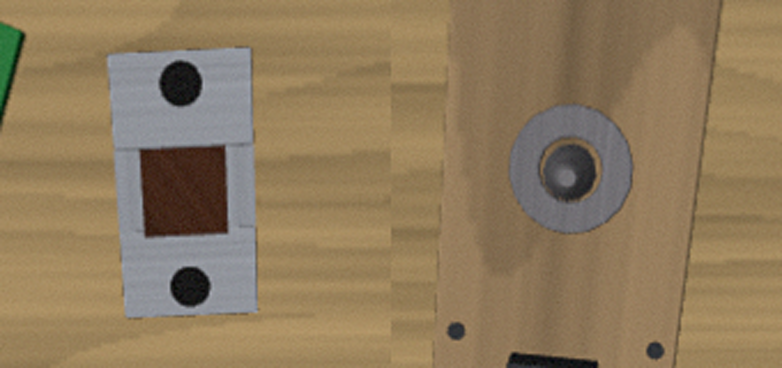

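The crop confirms the aluminium plate with the dark square hub (wrist image about (310,133)). The pin is in the collar centre at wrist (355,135). Now I grasp the sleeve and push it on.

```bash
python3 - <<'E'
from h import *
q=down(np.radians(-95.6)); s=(538.1,-309.9); p=(572.4,25.3)
set_gripper(75)
movep([*s,80],q); move_straight([*s,10],120); sleep(.1); print(read_ee_pos())
set_gripper(0); print("w",read_width(),read_gripper_force(),read_time())
move_straight([*s,130],200); movep([*p,130],q); sleep(.2); print(read_ee_pos())
c=capture("wrist"); save(c,"hold.png"); print(read_width())
k=move_straight([*p,41.5],50,contact_N=6); sleep(.2)
print(k,read_ee_pos(),read_force(),read_width(),read_time())
E
```

```text
[ 538.986007   -310.54075117   11.23183008]
w 38.06934976066231 60.506629846058786 9.3667
[572.68887856  23.95873701 129.95591081]
37.885505639420145
True [572.35834656  25.3057185   42.38217665] [ 0.12645176 -0.45326913  5.66549178] 37.99713853795409 13.55
```

```bash
python3 - <<'E'
from h import *
p=(572.4,25.3)
set_gripper(65); move_straight([*p,140],150)
movep([p[0]-60,p[1],260],down(-np.pi/2)); sleep(.25)
c=capture("wrist"); W=cloud(c); save(c,"sl.png",(220,20,430,220),2.5)
m=(np.hypot(W[...,0]-p[0],W[...,1]-p[1])<35)
for lo,hi in((74,82),(86,100)):
    P=W[m&(W[...,2]>lo)&(W[...,2]<hi)]; print(len(P),cv2.minEnclosingCircle(P[:,:2].astype(np.float32)),np.median(P,0))
q=down(np.radians(-90+2.25)); h=(550,235.2)
movep([*h,100],q); move_straight([*h,16],120); sleep(.3); print(read_ee_pos())
set_gripper(0); print("w",read_width(),read_gripper_force(),read_time())
move_straight([*h,150],150); sleep(.2); print(read_ee_pos(),read_width(),read_force())
E
```

```text
1465 ((572.138671875, 25.092954635620117), 20.110925674438477) [573.08413944  25.36496082  78.70193862]
212 ((572.3427124023438, 25.299522399902344), 5.907598972320557) [572.43341474  25.35320528  91.06652548]
[550.40648555 235.40433572  16.67457171]
w 33.38122887836153 61.06653414666653 18.2083
[549.31015419 234.93629686 148.80240151] 32.50394456411382 [-0.59421899  0.54833543 -3.36768625]
```

View pics/sl.png

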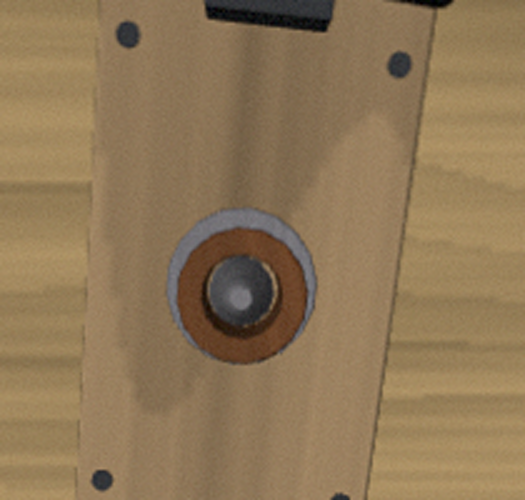

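The sleeve is seated and upright (top 78.7 mm, centred on the axis). Now the cover.

```bash
python3 - <<'E'
from h import *
p=(572.6,25.3); q=down(np.radians(-95.6))
movep([*p,150],q); sleep(.3); print(read_ee_pos(),read_width())
k=move_straight([*p,93],40,contact_N=4); sleep(.25)
print(k,read_ee_pos(),read_force(),read_width(),read_time())
E
```

```text
[572.58462467  26.66984156 149.97667287] 32.92746432977167
True [572.31307226  25.31329308  92.97859469] [2.32718382 0.13844897 2.91888331] 32.82293983799823 22.1833
```

```bash
python3 - <<'E'
from h import *
p=(572.6,25.3)
k=move_straight([*p,85],20,contact_N=14); sleep(.4)
print(k,read_ee_pos(),read_force(),read_width(),read_gripper_force(),read_time())
c=capture("scene"); W=cloud(c); save(c,"fin.png",(240,180,400,300),5)
m=(np.hypot(W[...,0]-p[0],W[...,1]-p[1])<75)
P=W[m&(W[...,2]>74)&(W[...,2]<100)];print(len(P),np.percentile(P[:,2],[10,50,90]))
P=W[m&(W[...,2]>22)&(W[...,2]<34)&(np.hypot(W[...,0]-p[0],W[...,1]-p[1])<30)];print(len(P),np.percentile(P[:,2],[10,50,90]) if len(P) else 0)
E
```

```text
True [572.71898303  25.30964633  86.96540775] [-1.91137398  1.10337743  9.40073418] 32.94910676430701 61.96337912231684 22.9667
613 [77.8694687  81.58242532 91.11637716]
106 [22.40732521 24.97545085 30.9964016 ]
```

View pics/fin.png

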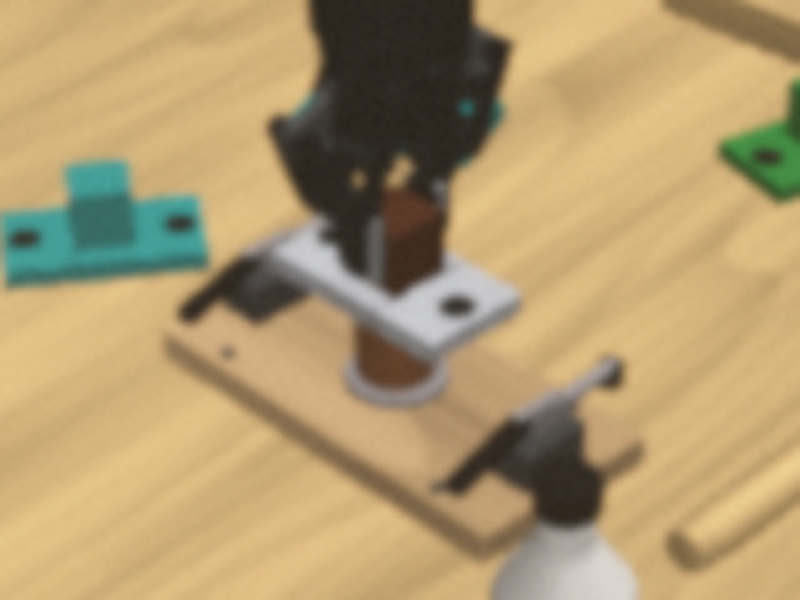

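The picture shows the plate flat on the sleeve, aligned with the jig, collar low. Plate top is about 82 mm and the added push about 12.8 N, so the collar is about 7 mm down. Handing in.

```bash
python3 -c "
from h import *
print(read_ee_pos(),read_force()); print(job_done())"
```

```text
[572.70042824  25.29827785  86.95621334] [-2.33040163  0.10548102  9.18730698]
the job is handed in; nothing more can be done
None
```

I handed the job in at about 23 s: the sleeve is on the spigot, and the cover is over the pin, flat on the sleeve and aligned with the jig. The gripper holds it pressed by its hub with the collar about 7 mm down, judged from the push force and the plate height; no verdict came back.

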